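Tip the spent cells through the flap of the used-cell box

ROBOT

A 6-joint arm with a two-finger parallel gripper is mounted at the origin on the work surface; the furniture and walls round the work are solid. World frame = base frame: x ahead of the robot, y to its left, z up, the work surface at z = 0. Lengths are in m, angles in rad, forces in N, time in s.
With the tool pointing down it reaches from about 0.225 to 0.875 m from the base axis. Payload 3.4 kg.
Tool frame: the origin (TCP) lies midway between the tips of the shut fingers; the grasp point (between the pads) lies 19 mm behind it (manip.grip_point_offset is the distance from the TCP to the grasp point, in m); z points along the fingers, y is the line along which they close (so a half turn about z gives the same grasp; the last joint's range is limited). The gripper opens to 85 mm and grips with 20 to 120 N. Pads are 22 mm wide; open, the fingers measure 114 mm over their backs; the gripper's body (76 mm by 85 mm) begins 54 mm behind the grasp point. The pads swing forward as they close: fully open they stand 13 mm farther back than shut.
Start: joints at [-1.288, 0.276, 1.505, -0, 1.361, -0.121], TCP at [0.226, -0.529, 0.231] pointing down, gripper open.
Joint ranges: [-2.89, 2.89], [-0.75, 2.08], [0.22, 2.7], [-1.18, 4.32], [0.11, 2.71], [-2.7, 2.7]. Speed limits (rad/s): [2.57, 2.57, 3.14, 3.14, 3.14, 3.14].

INTERFACE

Orientations are given as a unit quaternion [w, x, y, z].
In Python, from rig import manip gives the robot as it stands.
- The arm moves only by the shell command python3 -m handwheel 'ROWS' [FORCE]. ROWS is JSON, a list of rows, each an object with "translation": the shift along the tool's x, y, z in m, a list of three; "angular": the turn, a rotation vector about the tool's x, y, z in degrees, a list of three; "hand": the closure, from 0 (fully open) to 1 (shut). A call has 1 to 10 rows; each row shifts and turns the commanded pose from where the row before left it, along the tool's axes as they then stand; what a row does not reach is not made up. A row lasts 1/12 s, in which the tool goes at most 41.7 mm and 7.16 degrees, less where a joint would pass 70% of its speed; a pose out of reach is approached as far as the arm can. A call with a gripper value outside its range is refused whole. The fingers move at their own pace and stop on an object; FORCE is the grip in N (left out, the last holds). Time passes only in rows, so rows that do not move let the fingers close. It gives the time, the measured TCP pose, the force, the opening and the grip force at its end, in the units of the state.
- manip.get_state(): the state, without advancing time (a new reading comes with each control period).
- manip.get_image(name): name is "scene" or "side" or "wrist"; returns the picture (400x640x3 uint8, red, green, blue); there is no depth.
- manip.camera_info(name): a dict with "camera_matrix" (3x3 intrinsics, pixels), "eye" and "orientation" of the camera in the world; the wrist camera has in their place "tool_from_camera" (4x4, takes a point from camera to tool coordinates, whose origin is the TCP and whose axes are the flange's). Camera axes: x right, y down, z forward; pixel columns grow to the right and rows downward; lengths in m; the calibration is good to about 2 mm. A picture is of the moment at which its call begins: read the wrist's pose just before it. camera_info takes no time and is no camera call.
- manip.sign_off(): hands the job in; it is judged then, once.
The state is a dict: "clock": time; "qpos": joint angles; "qd": joint speeds; "effort": joint torques, N m; "position": TCP position; "ee_rot": TCP orientation; "contact_force": force on the tool from outside, world axes, zero at the start; "moment": the same for the moment, N m; "width": finger opening in m; "gripper_force": force on a finger pad.
Only numpy, scipy, OpenCV 4.12 (cv2) and the standard library are available. Lean on these libraries where they do the work, as an engineer would, in place of code of your own. Each camera call takes 0.05 s, during which the arm holds its last target. There are 200 camera calls.

TASK

Take the aluminium scoop off the scale by its bar grip, push the one-way flap of the grey used-cell box open with the scoop's nose (not with the fingers) and tip all three spent cells through it into the box, without fingering the cells. Then draw the scoop out so that the flap falls shut, and stand the empty scoop upright on the scale pan again, near its middle. Leave the jar and the tape roll where they are.

Things in the scene. Friction and masses are not known exactly. Their poses are not given: they have to be found in the camera images.
- scoop: open aluminium scoop, 156 mm long, 76 mm wide, 0.12 to 0.2 kg empty. Origin: underside, below the middle of the floor; +x to the open nose, z up. Floor 4 mm thick, side walls 4 mm thick, 32 mm high (35 with the rolled edge) right up to the nose. Its cells stay put while it is tilted under 15 degrees and moved smoothly, and slide out when tipped 35 to 45 degrees nose-down
- scoop_grip (a point): place to grasp, on the scoop's black bar grip (x = -43, z = 75 mm of the scoop). The bar runs along the scoop's x above its rear half: 16 mm wide, 18 mm high, from x = -81 to -15 mm; clear space of 30 mm at both sides, 48 mm of height free below it to the cells
- scoop_nose (a point): middle of the lower floor edge at the scoop's open nose (x = 75, z = 0 mm of the scoop); no lip there
- cell_1: spent AA cell, black sleeve, 51 mm long, 15 mm thick; origin at the middle of the side it lies on, long axis = its y. It starts lying in the scoop, lengthwise with it (23 g); right-hand one of the three (scoop's -y)
- cell_2: spent AA cell, green sleeve, 51 mm long, 15 mm thick; origin at the middle of the side it lies on, long axis = its y. It starts lying in the scoop, lengthwise with it (23 g); middle one
- cell_3: spent AA cell, black sleeve, 51 mm long, 15 mm thick; origin at the middle of the side it lies on, long axis = its y. It starts lying in the scoop, lengthwise with it (23 g); left-hand one (scoop's +y)
- cell_box: grey closed steel box fixed to the bench, 150 mm deep (x), 130 wide (y), 176 high; origin: centre of its underside. Its front, at x = -75 mm, looks to its own -x and has a centred port 100 mm wide, from z = 70 mm (sill) to 160 mm, closed by the flap. Walls 5 mm, inner floor at z = 6 mm
- flap (a joint): angle (rad) of the steel flap filling the port (96 mm wide, 89 long), hinged on its top edge at x = -71, z = 162 mm of the box; 0 = shut, hanging; grows to 1.35 as its lower edge swings into the box (+x). It cannot swing outward. A weak spring and its weight (under 1 N at the lower edge) shut it by itself
- scale: low bench scale fixed to the bench: black base with a flat dark steel pan, 172 mm (x) by 152 mm (y), pan top 40 mm above the bench; origin: centre of its underside. The scoop starts on it
- sample_jar: white jar with yellow lid, 68 mm across, 73 mm high, bystander; origin: centre of its underside
- tape_roll: roll of brown tape lying flat, 102 mm across, 48 mm high, bystander; origin: centre of its underside

How it is judged:
By the outcome, as a careful person would: the job done as asked, in the order asked, and still so for the second after the job is handed in, with the robot touching nothing.
It also fails if it takes over 54 s, if anything falls off the work surface, if the arm or the gripper's body presses on something with over 40 N, if the wrist force passes 120 N, or if a joint passes its speed limit or range.

## Working session

There is one attempt and no reset: what is moved stays moved. The work goes in short steps, Python scripts to look and compute and a shell command to move; the robot and the scene stay as the last step left them, time stands still between calls to the robot, and variables do not carry over. Pictures are saved under pics/ and viewed, at most 10 in all, crops included, and the job is handed in when it is done.

```bash
mkdir -p pics; ls; python3 - <<'E'
from rig import manip
import cv2,numpy as np
for n in ("scene","side"):
    i=manip.camera_info(n); print(n,{k:np.round(v,4).tolist() for k,v in i.items() if k in("camera_matrix","eye","orientation")})
    cv2.imwrite(f"pics/{n}0.png",manip.get_image(n)[:,:,::-1])
print(np.round(manip.camera_info("wrist")["tool_from_camera"],4).tolist())
print(manip.get_state())
E
```

```text
pics
scene {'camera_matrix': [[492.3315, 0.0, 326.975], [0.0, 492.3315, 198.5773], [0.0, 0.0, 1.0]], 'eye': [0.1337, 0.5806, 0.693], 'orientation': [0.1226, -0.2237, 0.8465, -0.4674]}
side {'camera_matrix': [[367.382, 0.0, 316.9591], [0.0, 367.382, 201.2634], [0.0, 0.0, 1.0]], 'eye': [-0.0572, -0.0917, 0.6943], 'orientation': [0.2641, -0.5805, 0.7018, -0.3174]}
[[-0.0008, -0.9502, -0.3117, 0.0796], [1.0, -0.0007, -0.0003, -0.0003], [0.0, -0.3117, 0.9502, -0.143], [0.0, 0.0, 0.0, 1.0]]
{'clock': 0.1, 'qpos': array([-1.28801368e+00,  2.76533880e-01,  1.50599947e+00, -9.47527982e-06,
        1.36067459e+00, -1.20990304e-01]), 'qd': array([-0.00031102, -0.00170839, -0.00417313,  0.00072979,  0.00166714,
        0.00094449]), 'effort': array([ 1.32656191e-03, -4.17698407e+01, -2.46402919e+01,  3.21653624e-05,
        5.82357126e-03, -2.80910186e-06]), 'position': array([ 0.22578054, -0.52832002,  0.2305278 ]), 'ee_rot': array([-8.04625826e-04,  9.79689531e-01,  2.00518755e-01, -6.98813500e-05]), 'contact_force': array([-1.00782662,  0.60485237,  0.45386513]), 'moment': array([-0.03614481,  0.02149989,  0.02102715]), 'gripper_force': 0.0, 'width': 0.08536200696795886}
```

View pics/scene0.png

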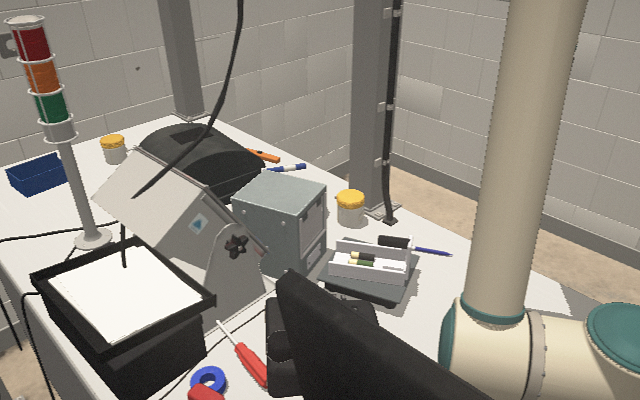

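View pics/side0.png

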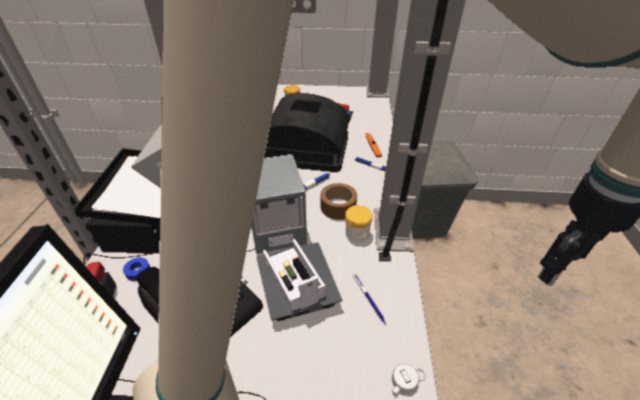

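The scene view shows the box at (280,220), the scoop on the scale at (370,265) and the jar at (350,205). In the side view the box is at (280,200), the scoop at (295,275), the tape at (338,200) and the jar at (358,222), with a post at (400,170). I'll zoom in on both.

```bash
python3 - <<'E'
import cv2
a=cv2.imread("pics/side0.png")[145:325,235:425]; cv2.imwrite("pics/side0c.png",cv2.resize(a,None,fx=3.3,fy=3.3,interpolation=cv2.INTER_CUBIC)[:600])
a=cv2.imread("pics/scene0.png")[160:320,220:430]; cv2.imwrite("pics/scene0c.png",cv2.resize(a,None,fx=3.6,fy=3.6,interpolation=cv2.INTER_CUBIC))
E
```

```text
(no output)
```

View pics/side0c.png

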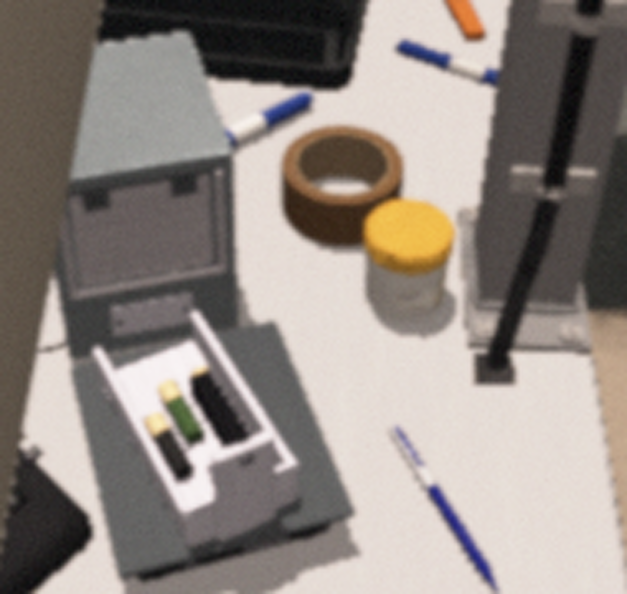

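View pics/scene0c.png

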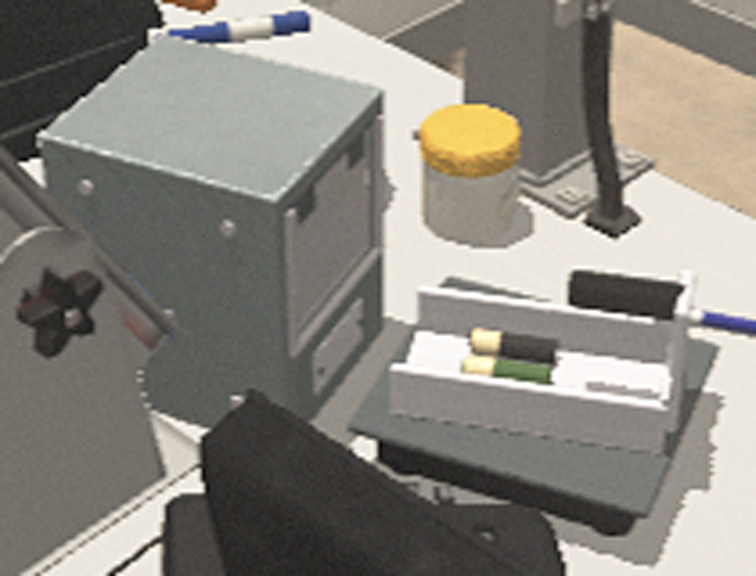

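In the side crop the box's front top edge runs from (70,175) to (230,150). The scoop's wall tops are (98,350)-(190,510) and (195,315)-(295,462), and the bar is at (195-245, 375-445). In the scene crop the box's top corners are (42,140), (165,40), (383,93) and (278,200), and the bar runs from (568,282) to (685,285). I'll cast rays through these.

```bash
cat > h.py <<'E'
import numpy as np
from scipy.spatial.transform import Rotation as R
from rig import manip
def rot(q): return R.from_quat([q[1],q[2],q[3],q[0]])
def cast(n,px,z):
    i=manip.camera_info(n); u=np.atleast_2d(px)
    if n=="wrist":
        s=manip.get_state(); T=np.array(i["tool_from_camera"]); r=rot(s["ee_rot"]); M=r.as_matrix()@T[:3,:3]; e=s["position"]+r.apply(T[:3,3])
    else: M=rot(i["orientation"]).as_matrix(); e=np.array(i["eye"])
    d=np.c_[u,np.ones(len(u))]@np.linalg.inv(i["camera_matrix"]).T@M.T
    return e+d*((z-e[2])/d[:,2])[:,None]
E
python3 - <<'E'
from h import *
sc=lambda p,z:np.round(cast("scene",np.array(p)/3.6+[220,160],z)[:,:2],3).tolist()
sd=lambda p,z:np.round(cast("side",np.array(p)/3.3+[235,145],z)[:,:2],3).tolist()
print("scene box",sc([(42,140),(165,40),(383,93),(278,200)],.176))
print("side box FR,RR",sd([(230,150),(190,33)],.176))
print("scene pan",sc([(350,430),(455,280),(718,345),(640,518)],.04))
print("side pan",sd([(75,372),(278,323),(352,515),(130,575)],.04))
print("scoop walls scene LF LR RF",sc([(392,368),(665,440),(420,290)],.074))
print("scoop walls side LF LR RF RR",sd([(98,350),(190,510),(195,315),(295,462)],.074))
print("bar top sc",sc([(573,273),(685,283)],.124),"sd",sd([(203,375),(235,440)],.124))
print("jar",sc([(470,130)],.073),sd([(408,230)],.073),"tape",sd([(343,165)],.048))
print("post foot",sd([(495,375)],0.0),sd([(465,215),(475,340),(590,345)],0.0))
print("grip_off",manip.grip_point_offset)
E
```

```text
scene box [[0.7, -0.04], [0.707, -0.165], [0.563, -0.176], [0.557, -0.054]]
side box FR,RR [[0.565, -0.181], [0.708, -0.174]]
scene pan [[0.513, -0.051], [0.527, -0.201], [0.364, -0.221], [0.349, -0.067]]
side pan [[0.509, -0.059], [0.527, -0.207], [0.36, -0.221], [0.345, -0.081]]
scoop walls scene LF LR RF [[0.499, -0.073], [0.348, -0.092], [0.519, -0.142]]
scoop walls side LF LR RF RR [[0.496, -0.077], [0.36, -0.121], [0.515, -0.146], [0.382, -0.189]]
bar top sc [[0.424, -0.138], [0.368, -0.159]] sd [[0.419, -0.139], [0.368, -0.15]]
jar [[0.575, -0.313]] [[0.571, -0.314]] tape [[0.682, -0.292]]
post foot [[0.482, -0.361]] [[0.653, -0.393], [0.518, -0.357], [0.497, -0.441]]
grip_off 0.0187
```

```bash
python3 -m handwheel '[{"translation":[0.01,-0.01,-0.001],"angular":[0,0,0],"hand":0},{"translation":[0.022,-0.0205,-0.002],"angular":[0,0,0],"hand":0},{"translation":[0.022,-0.0205,-0.002],"angular":[0,0,0],"hand":0},{"translation":[0.022,-0.0205,-0.002],"angular":[0,0,0],"hand":0},{"translation":[0.022,-0.0205,-0.002],"angular":[0,0,0],"hand":0},{"translation":[0.022,-0.0205,-0.002],"angular":[0,0,0],"hand":0},{"translation":[0.022,-0.0205,-0.002],"angular":[0,0,0],"hand":0},{"translation":[0.022,-0.0205,-0.002],"angular":[0,0,0],"hand":0},{"translation":[0.022,-0.0205,-0.002],"angular":[0,0,0],"hand":0},{"translation":[0.022,-0.0205,-0.002],"angular":[0,0,0],"hand":0}]'
python3 -m handwheel '[{"translation":[0.022,-0.0205,-0.002],"angular":[0,0,0],"hand":0},{"translation":[0.022,-0.0205,-0.002],"angular":[0,0,0],"hand":0},{"translation":[0.022,-0.0205,0],"angular":[0,0,0],"hand":0},{"translation":[0.022,-0.0205,0],"angular":[0,0,0],"hand":0},{"translation":[0.01,-0.01,0],"angular":[0,0,2],"hand":0},{"translation":[0,0,0],"angular":[0,0,4],"hand":0},{"translation":[0,0,0],"angular":[0,0,0],"hand":0},{"translation":[0,0,0],"angular":[0,0,0],"hand":0},{"translation":[0,0,0],"angular":[0,0,0],"hand":0}]'
python3 - <<'E'
from h import *; import cv2
im=manip.get_image("wrist")[:,:,::-1]; cv2.imwrite("pics/w1.png",im)
E
```

```text
clock: 0.93
position: [0.3407, -0.2655, 0.2503]
ee_rot: [-0.0, 0.98, 0.2, 0.0]
contact_force: [-0.1, -0.8, 0.5]
width: 0.0857
gripper_force: 0.0
clock: 1.68
position: [0.3943, -0.1449, 0.2542]
ee_rot: [-0.0, 0.989, 0.15, -0.0]
contact_force: [0.4, -0.7, -0.2]
width: 0.0853
gripper_force: 0.0
```

View pics/w1.png

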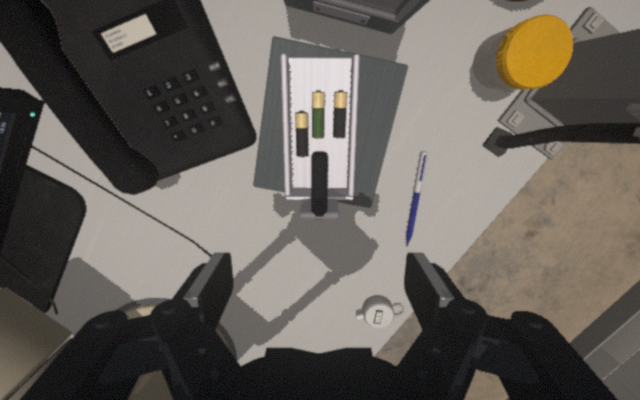

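The wrist view shows the scoop lined up with the image's vertical. The bar top runs from (320,152) to (319,214), the scoop's nose corners are at (285,55) and (356,55), and the pan corners are at (274,38), (406,66), (371,206) and (255,186).

```bash
python3 - <<'E'
from h import *; import cv2
im=cv2.imread("pics/w1.png"); g=im[140:225,295:345].max(2)<50
n,l,st,c=cv2.connectedComponentsWithStats(g.astype(np.uint8)); print(st,c)
k=1+st[1:,4].argmax(); ys,xs=np.where(l==k); print("fit",cv2.fitLine(np.c_[xs,ys].astype(np.float32),2,0,.01,.01).ravel())
b=cast("wrist",[(320,152),(319,214)],.124);print("bar",b[:,:2])
w=cast("wrist",[(286,55),(356,55),(288,198),(352,198)],.075);print("walls",w[:,:2])
nz=w[:2,:2].mean(0); r=w[2:,:2].mean(0); y=np.arctan2(*(nz-r)[::-1]); print("yaw",np.degrees(y),"grip from nose",nz-.118*np.array([np.cos(y),np.sin(y)]))
print("pan",cast("wrist",[(274,38),(406,66),(371,206),(255,186)],.04)[:,:2])
s=manip.get_state(); M=rot(s["ee_rot"]).as_matrix(); print("tool yaw",np.degrees(np.arctan2(M[1,0],M[0,0])),s["position"],M[:,2])
E
```

```text
[[   0    0   50   85 3433]
 [  10    0    2    2    2]
 [  10    5    2    3    3]
 [   3   11    1    1    1]
 [   3   13    1    1    1]
 [  17   13   15   62  810]] [[24.61811826 41.48907661]
 [10.5         0.5       ]
 [10.33333333  6.        ]
 [ 3.         11.        ]
 [ 3.         13.        ]
 [24.13950617 44.47530864]]
fit [ 1.0685674e-02 -9.9994290e-01  2.4139505e+01  4.4475307e+01]
bar [[ 0.42598094 -0.13680231]
 [ 0.36736141 -0.15394076]]
walls [[ 0.49955083 -0.07932111]
 [ 0.51978702 -0.14504282]
 [ 0.35717797 -0.1203191 ]
 [ 0.37859047 -0.18986438]]
yaw 16.837935399959555 grip from nose [ 0.39672783 -0.1463625 ]
pan [[ 0.51496887 -0.05810081]
 [ 0.53093834 -0.20385941]
 [ 0.36559242 -0.22390492]
 [ 0.34799636 -0.07680144]]
tool yaw 17.15718927693673 [ 0.3943861  -0.14517342  0.25423763] [-1.94391891e-04  9.72244159e-06 -9.99999981e-01]
```

```bash
python3 -m handwheel '[{"translation":[0.004,0,0.01],"angular":[0,0,0],"hand":0},{"translation":[0,0,0.025],"angular":[0,0,0],"hand":0},{"translation":[0,0,0.025],"angular":[0,0,0],"hand":0},{"translation":[0,0,0.025],"angular":[0,0,0],"hand":0},{"translation":[0,0,0.025],"angular":[0,0,0],"hand":0},{"translation":[0,0,0.02],"angular":[0,0,0],"hand":0},{"translation":[0,0,0.015],"angular":[0,0,0],"hand":0},{"translation":[0,0,0.009],"angular":[0,0,0],"hand":0},{"translation":[0,0,0.004],"angular":[0,0,0],"hand":0},{"translation":[0,0,0],"angular":[0,0,0],"hand":0}]'
python3 -m handwheel '[{"translation":[0,0,0],"angular":[0,0,0],"hand":0.5},{"translation":[0,0,0],"angular":[0,0,0],"hand":0.7},{"translation":[0,0,0],"angular":[0,0,0],"hand":1},{"translation":[0,0,0],"angular":[0,0,0],"hand":1},{"translation":[0,0,0],"angular":[0,0,0],"hand":1},{"translation":[0,0,0],"angular":[0,0,0],"hand":1},{"translation":[0,0,0],"angular":[0,0,0],"hand":1},{"translation":[0,0,0],"angular":[0,0,0],"hand":1},{"translation":[0,0,0],"angular":[0,0,0],"hand":1},{"translation":[0,0,0],"angular":[0,0,0],"hand":1}]' 80
python3 -c "
from rig import manip;s=manip.get_state();print(s['position'],s['width'],s['gripper_force'],s['qpos'])"
```

```text
clock: 2.57
position: [0.3982, -0.1439, 0.0955]
ee_rot: [-0.001, 0.989, 0.149, -0.001]
contact_force: [-1.0, 0.6, -0.1]
width: 0.0854
gripper_force: 0.0
clock: 3.4
position: [0.399, -0.1442, 0.0968]
ee_rot: [0.0, 0.989, 0.149, 0.0]
contact_force: [-0.6, 0.2, 5.2]
width: 0.0146
gripper_force: 78.5
[ 0.3989597  -0.14422123  0.0967836 ] 0.014574020285207448 78.45554709434509 [-5.11033596e-01  1.78509064e-01  2.01677707e+00 -2.45779863e-04
  9.45194042e-01  7.60761176e-01]
```

```bash
python3 -m handwheel '[{"translation":[0,0,-0.002],"angular":[0,0,0],"hand":1},{"translation":[0,0,-0.004],"angular":[0,0,0],"hand":1},{"translation":[0,0,-0.006],"angular":[0,0,0],"hand":1},{"translation":[0,0,-0.007],"angular":[0,0,0],"hand":1},{"translation":[0,0,-0.007],"angular":[0,0,0],"hand":1},{"translation":[0,0,-0.007],"angular":[0,0,0],"hand":1},{"translation":[0,0,-0.007],"angular":[0,0,0],"hand":1},{"translation":[0,0,-0.005],"angular":[0,0,0],"hand":1},{"translation":[0,0,-0.003],"angular":[0,0,0],"hand":1},{"translation":[0,0,0],"angular":[0,0,0],"hand":1}]'
python3 -m handwheel '[{"translation":[0.001,-0.001,0],"angular":[0,0,0.6],"hand":1},{"translation":[0.003,-0.002,0],"angular":[0,0,2],"hand":1},{"translation":[0.004,-0.003,0],"angular":[0,0,3],"hand":1},{"translation":[0.004,-0.003,0],"angular":[0,0,3],"hand":1},{"translation":[0.004,-0.003,0],"angular":[0,0,2.5],"hand":1},{"translation":[0.003,-0.003,0],"angular":[0,0,2],"hand":1},{"translation":[0.001,-0.001,0],"angular":[0,0,0.6],"hand":1},{"translation":[0,0,0],"angular":[0,0,0],"hand":1},{"translation":[0,0,0],"angular":[0,0,0],"hand":1}]'
python3 - <<'E'
from h import *; import cv2
a=manip.get_image("wrist")[:300,120:520,::-1]; b=manip.get_image("scene")[150:300,220:420,::-1]
cv2.imwrite("pics/m2.png",np.hstack([a,cv2.resize(b,(400,300),interpolation=cv2.INTER_CUBIC)]))
s=manip.get_state(); M=rot(s["ee_rot"]).as_matrix(); print("tool yaw",np.degrees(np.arctan2(M[1,0],M[0,0])),s["position"],M[:,2],s["contact_force"])
E
```

```text
clock: 4.23
position: [0.399, -0.1442, 0.1451]
ee_rot: [0.001, 0.989, 0.149, 0.001]
contact_force: [-0.2, -0.4, -2.8]
width: 0.0147
gripper_force: 78.1
clock: 4.98
position: [0.4148, -0.1242, 0.144]
ee_rot: [-0.0, 1.0, 0.03, -0.0]
contact_force: [0.5, 0.5, -2.6]
width: 0.0144
gripper_force: 78.1
tool yaw 3.453266255497404 [ 0.41479042 -0.12437361  0.14411288] [-5.51840030e-04  1.32367144e-05 -9.99999848e-01] [-0.33379105 -0.3962607  -2.16561855]
```

View pics/m2.png

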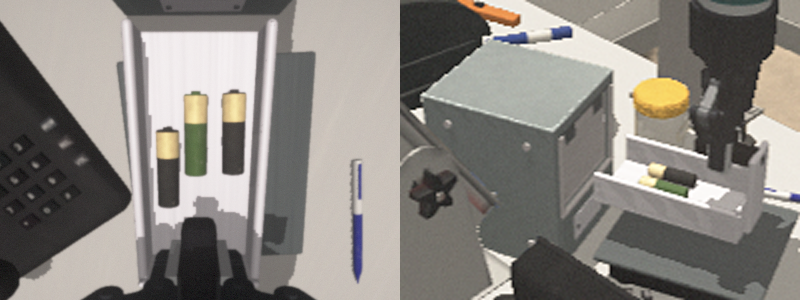

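The wrist half shows the cells settled in the scoop, with the nose wall tops at full-frame (250,20) and (393,20). The scene half has the nose's left wall top at full-frame (318,236) and the box's front top corners at (297.5,215.5) and (326,185).

```bash
python3 - <<'E'
from h import *
w=cast("wrist",[(251,20),(392,20)],.122)[:,:2]; print("nose tops wrist",w,w.mean(0))
print("scene nose L",cast("scene",[(318.5,236)],.122)[:,:2],"box front",cast("scene",[(297.5,215.5),(326,185)],.176)[:,:2])
# port flap corners from side0 crop: flap left-bottom, right-bottom, plate
print("flap bottom side", cast("side",np.array([(80,290),(222,268)])/3.3+[235,145],.072)[:,:2])
print("flap scene bottom", cast("scene",np.array([(293,352),(378,250)])/3.6+[220,160],.072)[:,:2])
E
```

```text
nose tops wrist [[ 0.528316   -0.0845864 ]
 [ 0.53240465 -0.15312979]] [ 0.53036032 -0.11885809]
scene nose L [[ 0.52691749 -0.08140824]] box front [[ 0.55621347 -0.05466457]
 [ 0.56525217 -0.17812894]]
flap bottom side [[ 0.55590481 -0.06926001]
 [ 0.55861891 -0.1716712 ]]
flap scene bottom [[ 0.55425135 -0.06008506]
 [ 0.56114223 -0.16666993]]
```

```bash
python3 -m handwheel '[{"translation":[0.003,0,0],"angular":[0,0,0],"hand":1},{"translation":[0.006,0,0],"angular":[0,0,0],"hand":1},{"translation":[0.007,0,0],"angular":[0,0,0],"hand":1},{"translation":[0.007,0,0],"angular":[0,0,0],"hand":1},{"translation":[0.007,0,0],"angular":[0,0,0],"hand":1},{"translation":[0.007,0,0],"angular":[0,0,0],"hand":1},{"translation":[0.007,0,0],"angular":[0,0,0],"hand":1},{"translation":[0.005,0,0],"angular":[0,0,0],"hand":1},{"translation":[0.003,0,0],"angular":[0,0,0],"hand":1},{"translation":[0,0,0],"angular":[0,0,0],"hand":1}]'
python3 - <<'E'
from h import *; import cv2
s=manip.get_state(); print(s["position"],s["contact_force"])
# tool motion to pitch nose-down about nose: TCP->nose in tool axes (x fwd, z down)
p=s["position"]; M=rot(s["ee_rot"]).as_matrix(); n=np.array([.1155,0,.0568])
nose=p+M@n; u=M[:,0]
T0=R.from_matrix(M); prev=(p,T0)
for k in range(1,11):
    th=4*k; T=T0*R.from_rotvec([0,-th,0],degrees=True)
    q=nose+np.array([0,0,-.014*k/10])+u*.003*k/10-T.apply(n)
    print(th,np.round(prev[1].inv().apply(q-prev[0]),4),np.round(T.apply([0,0,1]),2),np.round(q,3)); prev=(q,T)
E
```

```text
clock: 5.92
position: [0.4676, -0.1212, 0.1441]
ee_rot: [-0.0, 1.0, 0.03, -0.0]
contact_force: [-0.7, -0.1, -2.8]
width: 0.0149
gripper_force: 78.0
[ 0.46756684 -0.12115758  0.14407356] [-0.71903723 -0.09699238 -2.76913636]
4 [ 0.0045  0.     -0.0065] [-0.07 -0.   -1.  ] [ 0.472 -0.121  0.151]
8 [ 0.0046  0.     -0.0065] [-0.14 -0.01 -0.99] [ 0.477 -0.121  0.157]
12 [ 0.0047  0.     -0.0066] [-0.21 -0.01 -0.98] [ 0.483 -0.12   0.163]
16 [ 0.0048  0.     -0.0066] [-0.28 -0.02 -0.96] [ 0.489 -0.12   0.168]
20 [ 0.0049  0.     -0.0067] [-0.34 -0.02 -0.94] [ 0.495 -0.119  0.173]
24 [ 0.005   0.     -0.0067] [-0.41 -0.02 -0.91] [ 0.502 -0.119  0.178]
28 [ 0.0051  0.     -0.0068] [-0.47 -0.03 -0.88] [ 0.51  -0.119  0.182]
32 [ 0.0052  0.     -0.0068] [-0.53 -0.03 -0.85] [ 0.518 -0.118  0.185]
36 [ 0.0052  0.     -0.0069] [-0.59 -0.04 -0.81] [ 0.526 -0.118  0.189]
40 [ 0.0053  0.     -0.007 ] [-0.64 -0.04 -0.77] [ 0.534 -0.117  0.191]
```

```bash
python3 -m handwheel '[{"translation":[0.004,0,-0.0065],"angular":[0,-4,0],"hand":1},{"translation":[0.004,0,-0.0065],"angular":[0,-4,0],"hand":1},{"translation":[0.004,0,-0.0065],"angular":[0,-4,0],"hand":1},{"translation":[0.004,0,-0.0065],"angular":[0,-4,0],"hand":1},{"translation":[0.0043,0,-0.0065],"angular":[0,-4,0],"hand":1},{"translation":[0.0044,0,-0.0065],"angular":[0,-4,0],"hand":1},{"translation":[0.0045,0,-0.0065],"angular":[0,-4,0],"hand":1},{"translation":[0.0046,0,-0.0065],"angular":[0,-4,0],"hand":1},{"translation":[0.0047,0,-0.0065],"angular":[0,-4,0],"hand":1},{"translation":[0.0048,0,-0.0065],"angular":[0,-4,0],"hand":1}]'
python3 - <<'E'
from h import *; import cv2
s=manip.get_state(); M=rot(s["ee_rot"]).as_matrix(); print(s["clock"],s["position"],s["contact_force"],M[:,2],s["qpos"]); print(s["position"]+M@[.1155,0,.0568])
a=manip.get_image("wrist")[:300,120:520,::-1]; b=manip.get_image("scene")[150:300,220:420,::-1]
cv2.imwrite("pics/m3.png",np.hstack([a,cv2.resize(b,(400,300),interpolation=cv2.INTER_CUBIC)]))
E
```

```text
clock: 6.75
position: [0.5277, -0.1176, 0.1914]
ee_rot: [0.01, 0.939, 0.028, -0.342]
contact_force: [-1.1, -0.6, -2.9]
width: 0.0145
gripper_force: 78.4
6.75 [ 0.52774903 -0.11761795  0.19136912] [-1.12694922 -0.55239023 -2.86015376] [-0.6423645  -0.03889885 -0.76541148] [-0.2253256   0.64057808  1.20219033 -0.19825464  1.97047978  1.27217757]
[ 0.5795105  -0.11455665  0.07356476]
```

View pics/m3.png

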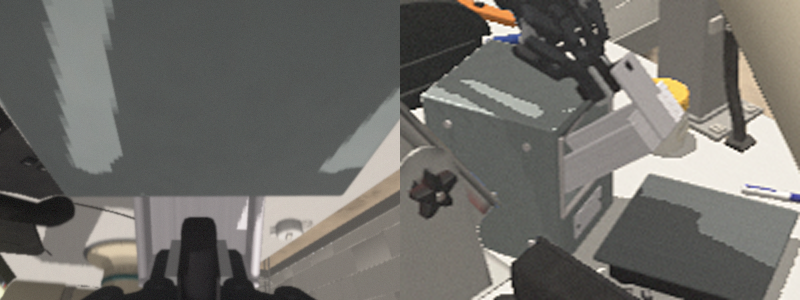

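The scoop is seated in the port at 40° with the bar clear of the box front. The part of the floor I can see is empty. I'll hold so the cells can slide out, and check the force.

```bash
python3 -m handwheel '[{"translation":[0,0,0],"angular":[0,0,0],"hand":1},{"translation":[0,0,0],"angular":[0,0,0],"hand":1},{"translation":[0,0,0],"angular":[0,0,0],"hand":1},{"translation":[0,0,0],"angular":[0,-1,0],"hand":1},{"translation":[0,0,0],"angular":[0,-1,0],"hand":1},{"translation":[0,0,0],"angular":[0,0,0],"hand":1},{"translation":[0,0,0],"angular":[0,0,0],"hand":1},{"translation":[0,0,0],"angular":[0,0,0],"hand":1},{"translation":[0,0,0],"angular":[0,0,0],"hand":1},{"translation":[0,0,0],"angular":[0,0,0],"hand":1}]'
python3 - <<'E'
from h import *; import cv2
s=manip.get_state(); M=rot(s["ee_rot"]).as_matrix(); print(s["position"],s["contact_force"],s["moment"]); print(s["position"]+M@[.1155,0,.0568])
a=manip.get_image("side")[150:300,230:430,::-1]; 
cv2.imwrite("pics/s4.png",cv2.resize(a,(800,600),interpolation=cv2.INTER_CUBIC))
E
```

```text
clock: 7.68
position: [0.5267, -0.1176, 0.1913]
ee_rot: [0.011, 0.933, 0.028, -0.358]
contact_force: [-1.1, -1.4, -1.7]
width: 0.0148
gripper_force: 78.4
[ 0.52674141 -0.11764373  0.19127258] [-1.10601781 -1.41172481 -1.73077677] [ 0.02505186 -0.36558987  0.03675486]
[ 0.57450214 -0.11479276  0.07178503]
```

View pics/s4.png

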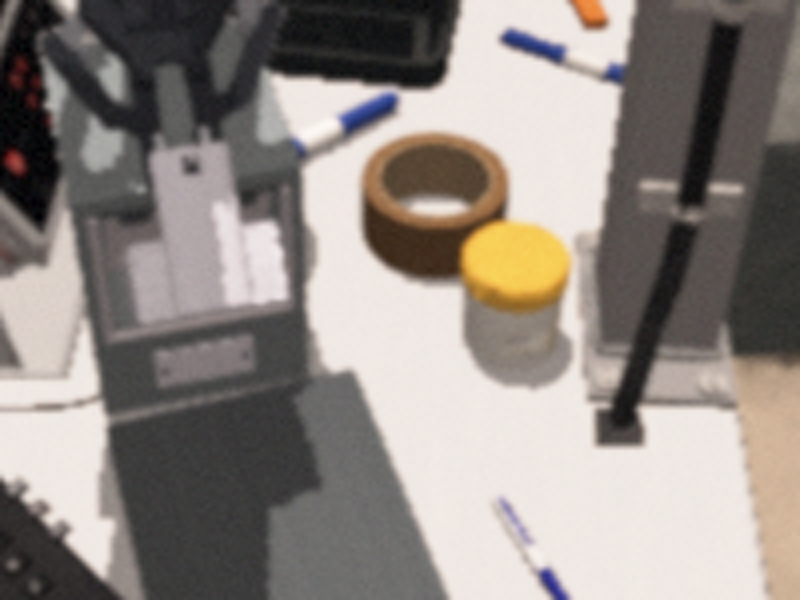

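The force has dropped by about the weight of the cells, the scoop floor I can see at about (255,265) is bare, and the scoop sits centred in the port. I'll give it a small shake, then level it inside the port.

```bash
python3 -m handwheel '[{"translation":[0.004,0,0],"angular":[0,0,0],"hand":1},{"translation":[-0.004,0,0],"angular":[0,0,0],"hand":1},{"translation":[0.004,0,0],"angular":[0,0,0],"hand":1},{"translation":[-0.003,0,0],"angular":[0,0,0],"hand":1},{"translation":[0.003,0,0],"angular":[0,0,0],"hand":1},{"translation":[0,0,0],"angular":[0,0,0],"hand":1},{"translation":[0,0,0],"angular":[0,0,0],"hand":1},{"translation":[0,0,0],"angular":[0,0,0],"hand":1},{"translation":[0,0,0],"angular":[0,0,0],"hand":1},{"translation":[0,0,0],"angular":[0,0,0],"hand":1}]'
python3 -m handwheel '[{"translation":[-0.0042,0,0.0066],"angular":[0,4.2,0],"hand":1},{"translation":[-0.0042,0,0.0068],"angular":[0,4.2,0],"hand":1},{"translation":[-0.0041,0,0.0068],"angular":[0,4.2,0],"hand":1},{"translation":[-0.004,0,0.0068],"angular":[0,4.2,0],"hand":1},{"translation":[-0.004,0,0.0068],"angular":[0,4.2,0],"hand":1},{"translation":[-0.0038,0,0.0068],"angular":[0,4.2,0],"hand":1},{"translation":[-0.0037,0,0.0068],"angular":[0,4.2,0],"hand":1},{"translation":[-0.0036,0,0.0068],"angular":[0,4.2,0],"hand":1},{"translation":[-0.0036,0,0.0068],"angular":[0,4.2,0],"hand":1},{"translation":[-0.0036,0,0.0068],"angular":[0,4.2,0],"hand":1}]'
python3 - <<'E'
from h import *; import cv2
s=manip.get_state(); M=rot(s["ee_rot"]).as_matrix(); print(s["position"],s["contact_force"],M[:,2]); print(s["position"]+M@[.1155,0,.0568])
cv2.imwrite("pics/w5.png",manip.get_image("wrist")[:300,120:520,::-1])
E
```

```text
clock: 8.57
position: [0.5298, -0.1174, 0.1885]
ee_rot: [0.011, 0.933, 0.028, -0.358]
contact_force: [-0.3, -0.2, -1.1]
width: 0.0145
gripper_force: 78.4
clock: 9.4
position: [0.468, -0.1209, 0.1431]
ee_rot: [0.0, 1.0, 0.03, 0.001]
contact_force: [-0.1, 0.2, -2.5]
width: 0.0145
gripper_force: 78.4
[ 0.46803856 -0.12094079  0.14311718] [-0.06759456  0.23166447 -2.5306963 ] [ 2.38010740e-03 -4.87330727e-04 -9.99997049e-01]
[ 0.58346291 -0.1139981   0.08658836]
```

View pics/w5.png

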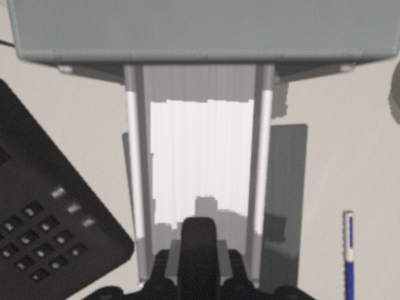

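The visible floor of the scoop, from about (150,100) to (250,220), is empty and the box lip is at y≈60. I'll draw it out and check the nose area by pixels.

```bash
python3 -m handwheel '[{"translation":[-0.003,0,0],"angular":[0,0,0],"hand":1},{"translation":[-0.006,0,0],"angular":[0,0,0],"hand":1},{"translation":[-0.007,0,0],"angular":[0,0,0],"hand":1},{"translation":[-0.007,0,0],"angular":[0,0,0],"hand":1},{"translation":[-0.007,0,0],"angular":[0,0,0],"hand":1},{"translation":[-0.008,0,0],"angular":[0,0,0],"hand":1},{"translation":[-0.008,0,0],"angular":[0,0,0],"hand":1},{"translation":[-0.008,0,0],"angular":[0,0,0],"hand":1},{"translation":[-0.008,0,0],"angular":[0,0,0],"hand":1},{"translation":[-0.004,0,0],"angular":[0,0,0],"hand":1}]'
python3 -m handwheel '[{"translation":[-0.002,0.004,0],"angular":[0,0,-1],"hand":1},{"translation":[-0.001,0.006,0],"angular":[0,0,-1],"hand":1},{"translation":[0,0.004,0],"angular":[0,0,-1],"hand":1},{"translation":[0,0,0],"angular":[0,0,0],"hand":1},{"translation":[0,0,0],"angular":[0,0,0],"hand":1},{"translation":[0,0,0],"angular":[0,0,0],"hand":1}]'
python3 - <<'E'
from h import *; import cv2
s=manip.get_state(); M=rot(s["ee_rot"]).as_matrix(); print(s["position"],s["contact_force"],M[:,2],np.degrees(np.arctan2(M[1,0],M[0,0])))
o=s["position"]+M@[.0405,0,.0568]; print("origin",o)
im=manip.get_image("wrist"); cv2.imwrite("pics/w6.png",im[:,:,::-1])
f=im[25:190,275:370].astype(int); sat=f.max(2)-f.min(2); print("saturated",(sat>50).sum(),"dark",(f.max(2)<60).sum(),"of",sat.size,np.median(f,axis=(0,1)))
E
```

```text
clock: 10.28
position: [0.4018, -0.1249, 0.1428]
ee_rot: [-0.0, 1.0, 0.03, -0.0]
contact_force: [-0.5, -0.0, -2.1]
width: 0.0145
gripper_force: 78.4
clock: 10.78
position: [0.4012, -0.139, 0.1429]
ee_rot: [-0.0, 0.998, 0.056, 0.0]
contact_force: [0.0, -0.4, -2.3]
width: 0.0148
gripper_force: 78.5
[ 0.40122047 -0.13903798  0.14286431] [ 0.03583326 -0.40454028 -2.30015599] [ 5.18950294e-05  1.49577222e-04 -9.99999987e-01] 6.402271182446033
origin [ 0.44147084 -0.1345134   0.08606707]
saturated 0 dark 0 of 15675 [224. 218. 219.]
```

```bash
python3 -m handwheel '[{"translation":[-0.002,0.002,0.004],"angular":[0,0,0],"hand":1},{"translation":[-0.002,0.002,0.007],"angular":[0,0,0],"hand":1},{"translation":[0,0,0.008],"angular":[0,0,0],"hand":1},{"translation":[0,0,0.008],"angular":[0,0,0],"hand":1},{"translation":[0,0,0.007],"angular":[0,0,0],"hand":1},{"translation":[0,0,0.005],"angular":[0,0,0],"hand":1},{"translation":[0,0,0.003],"angular":[0,0,0],"hand":1},{"translation":[0,0,0.0015],"angular":[0,0,0],"hand":1},{"translation":[0,0,0.001],"angular":[0,0,0],"hand":1},{"translation":[0,0,0],"angular":[0,0,0],"hand":1}]'
```

```text
clock: 11.67
position: [0.3979, -0.1436, 0.0983]
ee_rot: [0.0, 0.998, 0.056, 0.0]
contact_force: [0.5, 0.3, -0.8]
width: 0.0149
gripper_force: 78.5
```

```bash
python3 -m handwheel '[{"translation":[0,0,0.001],"angular":[0,0,0],"hand":1},{"translation":[0,0,0.0005],"angular":[0,0,0],"hand":1},{"translation":[0,0,0],"angular":[0,0,0],"hand":1},{"translation":[0,0,0],"angular":[0,0,0],"hand":1}]'
```

```text
clock: 12.0
position: [0.3979, -0.1436, 0.097]
ee_rot: [0.0, 0.998, 0.056, 0.0]
contact_force: [0.3, -0.3, -1.5]
width: 0.0144
gripper_force: 78.5
```

```bash
python3 -m handwheel '[{"translation":[0,0,0.0005],"angular":[0,0,0],"hand":1},{"translation":[0,0,0.0005],"angular":[0,0,0],"hand":1},{"translation":[0,0,0],"angular":[0,0,0],"hand":1}]'; python3 -m handwheel '[{"translation":[0,0,0.0005],"angular":[0,0,0],"hand":1},{"translation":[0,0,0],"angular":[0,0,0],"hand":1}]'
```

```text
clock: 12.25
position: [0.398, -0.1439, 0.0968]
ee_rot: [0.0, 0.998, 0.056, 0.0]
contact_force: [-1.7, -0.2, 6.9]
width: 0.0146
gripper_force: 79.8
clock: 12.42
position: [0.398, -0.1439, 0.0968]
ee_rot: [0.0, 0.998, 0.056, 0.0]
contact_force: [-3.2, 1.5, 12.2]
width: 0.015
gripper_force: 80.4
```

Seated. I'll ease off, open and retreat straight up.

```bash
python3 -m handwheel '[{"translation":[0,0,-0.0008],"angular":[0,0,0],"hand":1},{"translation":[0,0,0],"angular":[0,0,0],"hand":0.7},{"translation":[0,0,0],"angular":[0,0,0],"hand":0.4},{"translation":[0,0,0],"angular":[0,0,0],"hand":0},{"translation":[0,0,0],"angular":[0,0,0],"hand":0},{"translation":[0,0,0],"angular":[0,0,0],"hand":0},{"translation":[0,0,0],"angular":[0,0,0],"hand":0},{"translation":[0,0,0],"angular":[0,0,0],"hand":0},{"translation":[0,0,0],"angular":[0,0,0],"hand":0}]' 20
python3 -m handwheel '[{"translation":[0,0,-0.005],"angular":[0,0,0],"hand":0},{"translation":[0,0,-0.01],"angular":[0,0,0],"hand":0},{"translation":[0,0,-0.02],"angular":[0,0,0],"hand":0},{"translation":[0,0,-0.025],"angular":[0,0,0],"hand":0},{"translation":[0,0,-0.025],"angular":[0,0,0],"hand":0},{"translation":[0,0,-0.025],"angular":[0,0,0],"hand":0},{"translation":[0,0,-0.025],"angular":[0,0,0],"hand":0},{"translation":[0,0,-0.015],"angular":[0,0,0],"hand":0},{"translation":[0,0,0],"angular":[0,0,0],"hand":0},{"translation":[0,0,0],"angular":[0,0,0],"hand":0}]'
python3 - <<'E'
from h import *; import cv2
im=manip.get_image("wrist")[:,:,::-1]; b=manip.get_image("scene")[150:310,220:420,::-1]; c=manip.get_image("side")[150:310,230:430,::-1]
cv2.imwrite("pics/f.png",np.hstack([im[:320,140:540],np.vstack([cv2.resize(b,(400,320),interpolation=cv2.INTER_CUBIC)])]) if 0 else np.vstack([np.hstack([cv2.resize(b,(400,320)),cv2.resize(c,(400,320))]),cv2.resize(im[:320,120:560],(385,280)).copy() if 0 else np.hstack([im[:280,120:520],np.zeros((280,400,3),np.uint8)])]))
E
```

```text
clock: 13.17
position: [0.3978, -0.1436, 0.0961]
ee_rot: [0.0, 0.998, 0.056, -0.0]
contact_force: [0.1, -0.1, -1.3]
width: 0.0853
gripper_force: 0.0
clock: 14.0
position: [0.3981, -0.1437, 0.2468]
ee_rot: [0.001, 0.998, 0.056, 0.001]
contact_force: [0.0, 1.2, -0.3]
width: 0.0854
gripper_force: 0.0
```

View pics/f.png

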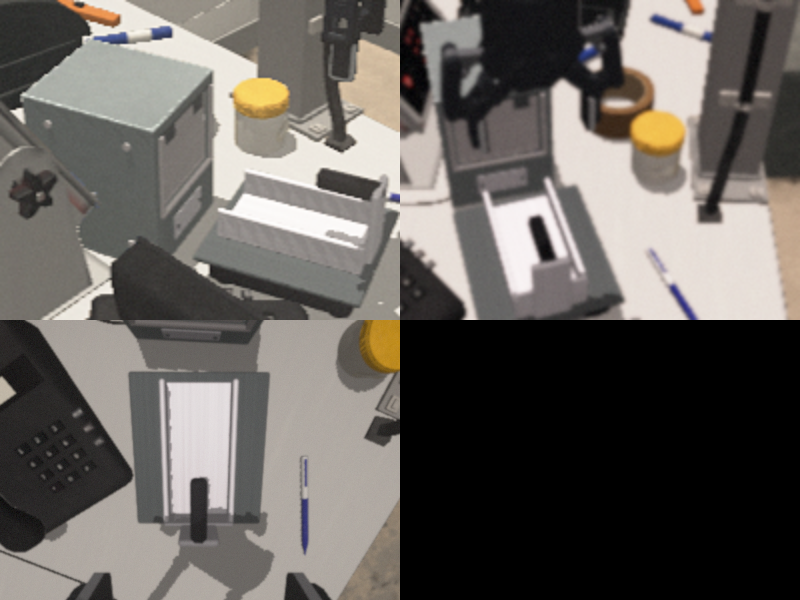

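The final views show the flap shut, the scoop empty and centred on the pan, the jar and tape in place, and no cells outside the box. I'll sign off.

```bash
python3 -c "
from rig import manip;print(manip.sign_off())"
```

```text
the job is handed in; nothing more can be done
None
```

The job is handed in after about 14 s of robot time: no cells are left in the scoop or visible outside the box, though I couldn't see inside it; the flap is shut and the empty scoop stands near the middle of the scale pan, with the jar and tape roll untouched.

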